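Clamp a glued blank in a screw press

TASK

The glued wooden blank lies half-fed in the screw press: slide it along its bed until it is fully home against the steel stop, without ramming it. Then screw the press down with its knob, following the knob as it sinks, until the foot holds the blank firmly clamped, but not so hard that it dents the wood (a firm 15 newtons is right, 30 is too much). Let go and leave it clamped; do not disturb the other things on the table.

Things in the scene. Friction and masses are not known exactly. Their poses are not given: they have to be found in the camera images.
- press: Screw press fixed to the table: plywood base 270 (x) by 170 mm (y), 20 mm thick, from x = -205 to +65 mm of the origin. Origin on the table surface under the spindle axis; z up, the blank is fed along its +x. Base top (the bed) at z = 20 mm. Two wooden guide rails, 12 mm high, 66 mm apart inside, run on the bed from x = -100 to +10 mm; in front of them the bed is open.
- spindle_end (a point): Lower end of the stem on the axis, 89 mm below the spindle's origin. A round foot, 32 mm in diameter, steel with a thick rubber face, is fitted over it; its underside lies 99 to 105 mm below the spindle's origin (how far it sits on the stem differs from start to start and is not measured; it does not shift in use). It starts 10 to 22 mm above the blank's height and does not turn.
- bridge (a point): Middle of the top of the steel bridge that carries the spindle, 106 mm above the table. The bridge is 36 mm wide (press x), 160 mm long (press y) and 18 mm thick, on two uprights; a brass bush stands 6 mm above it round the stem. Fingers round the knob must stay above it.
- stop: Steel end stop across the bed, 100 mm wide, 20 mm high. Origin at the foot of its contact face, 35 mm beyond the spindle axis (x = +35 mm of the press); the face looks to the press's -x.
- spindle: Rising spindle with knob and foot; as a whole it moves only up and down. Origin on the axis at mid-height of the knob: a round black fluted hand knob, 40 mm in diameter (43 over the flutes), 24 mm tall, on a 16 mm steel stem. Turning the knob clockwise seen from above lowers knob, stem and foot together by 32 mm per turn (5.09 mm per rad); anticlockwise raises them.
- knob_top (a point): Centre of the knob's top face, 12 mm above the spindle's origin. The screw's own friction is about 0.2 N m, the same at every height, and it stays where it is left; each 10 N of clamping adds about 0.05 N m. The foot's rubber face gives 0.1 mm per newton, so the clamping grows by about 45 N per radian after first touch: feel the torque rise. Over 35 N along the axis can drive the screw.
- blank: The wooden blank, two glued strips one on the other, pale below and darker above: 150 mm long (x), 60 mm wide (y), about 25 mm thick, 160 g. Origin at the centre of its underside; its x axis points along the bed towards the stop. It starts lying on the bed between the rails, 25 to 50 mm short of the stop.
- blank_near (a point): Middle of the blank's near end face (the end away from the stop), 75 mm from its centre, 12 mm above its underside: the place to push. Once home it lies 115 mm before the spindle axis.
- blank_far (a point): Middle of the blank's far end face, 12 mm above its underside; touches the stop when home.
- glue: Bystander, to be left alone: white plastic glue bottle, 54 mm diameter, 130 mm tall. Origin at its underside.
- brushpot: Bystander, to be left alone: open steel cup, 72 mm wide, 85 mm tall. Origin at its underside.
- tape: Bystander, to be left alone: roll of paper tape lying flat, 90 mm across, 24 mm tall. Origin at its underside.
- offcut: Bystander, to be left alone: loose wooden offcut, 100 x 45 x 18 mm. Origin at its underside.
- mallet: Bystander, to be left alone: wooden mallet lying down, 60 x 110 x 60 mm head, handle 170 mm. Origin at its underside.
- finish: Bystander, to be left alone: small amber glass jar with dark lid, 60 mm diameter, 75 mm tall. Origin at its underside.
Not all that is in view belongs to the job. Leave any purple or red look-alike of the blank alone.

How it is judged:
By the outcome, as a careful person would: the job done as asked, in the order asked, and still so for the second after the job is handed in, with the robot touching nothing.
It also fails if it takes over 72 s, if anything falls off the work surface, if the arm or the gripper's body presses on something with over 40 N, if the wrist force passes 120 N, or if a joint passes its speed limit or range.

ROBOT

A 6-joint arm with a two-finger parallel gripper is mounted at the origin on the work surface. World frame = base frame: x ahead of the robot, y to its left, z up, the work surface at z = 0. Lengths are in mm, angles in degrees, forces in N, time in s.
With the tool pointing down it reaches from about 300 to 850 mm from the base axis. Payload 4.2 kg.
Tool frame: the origin (TCP) lies at the very end of the fingers, on their centre line; the grasp point (between the pads) lies 19 mm behind it; z points along the fingers, x is the direction in which the jaws open and shut, and the axes are right-handed (so a half turn about z gives the same grasp; the last joint's range is limited). The gripper opens to 91 mm and grips with 3 to 60 N. Pads are 32 mm wide; open, the fingers measure 118 mm over their backs; the gripper's body (76 mm by 178 mm) begins 60 mm behind the grasp point.
Start: joints at [71.505, 18.312, 89.639, -0, 72.044, -1.146], TCP at [171.464, 548.856, 213.976] pointing down, gripper open.
Joint ranges: [-177.97, 177.97], [-48.28, 115.42], [12.27, 149.76], [-77.06, 257.06], [2.81, 150.46], [-146.56, 146.56]. Speed limits (degrees/s): [147.25, 147.25, 180, 180, 180, 180].

INTERFACE

Orientations are given as [roll, pitch, yaw] about the fixed x, y, z axes, in that order (R = Rz(yaw) Ry(pitch) Rx(roll)).
In Python, from workcell import env gives the robot as it stands.
- The arm moves only by the tool servo_tool, never from a script. Its argument "plan" is a list of rows, each a list of 3 entries, a list of its own where there are three numbers: the turn, a rotation vector about the tool's x, y, z in degrees, then the shift along the tool's x, y, z in mm, then the finger opening in mm, from 0 to 91.2. In form: [[[ax, ay, az], [dx, dy, dz], claw], ...]. A call has exactly 10 rows; each row shifts and turns the pose as measured when the row begins, along the tool's axes as they then stand; what a row does not reach is not made up. A row lasts 1/8 s, in which the tool goes at most 62.5 mm and 10.7 degrees, less where a joint would pass 70% of its speed; a pose out of reach is approached as far as the arm can. A call with a gripper value outside its range is refused whole. The fingers move at their own pace and stop on an object; "squeeze" is the grip in N (left out, the last holds). Time passes only in rows, so rows that do not move let the fingers close, or fill a call up. It gives the time, the measured TCP pose, the force and the opening at its end, in the units of the state.
- env.state(): the state, without advancing time (a new reading comes with each control period).
- env.grab_frame(name): name is "side" or "top" or "wrist"; returns a dict with "pixels" (420x560x3 uint8, red, green, blue), "intrinsics" (3x3 intrinsics, pixels), "distortion" ([k1, k2, p1, p2, k3] as OpenCV has them; the pictures are not rectified), "eye" and "attitude" of the camera in the world. Camera axes: x right, y up, looking along -z (the intrinsics and any distortion apply to the point x, -y, -z); pixel columns grow to the right and rows downward; lengths in mm; the calibration is good to about 2 mm. A picture is of the moment at which its call begins. There is no depth.
- env.job_done(): hands the job in, once; it reports no verdict.
The state is a dict: "time_s": time; "qpos": joint angles; "qvel": joint speeds; "effort": joint torques, N m; "ee_pos": TCP position; "ee_rot": TCP orientation; "force": force on the tool from outside, world axes, zero at the start; "torque": the same for the moment, N m; "gripper_width": finger opening in mm.
Only numpy, scipy, OpenCV 4.12 (cv2) and the standard library are available. Lean on these libraries where they do the work, as an engineer would, in place of code of your own. Each camera call takes 0.05 s, during which the arm holds its last target.

## Working session

There is one attempt and no reset: what is moved stays moved. The work goes in short steps, Python scripts to look and compute and a tool call to move; the robot and the scene stay as the last step left them, time stands still between calls to the robot, and variables do not carry over. Pictures are saved under pics/ and viewed, and the job is handed in when it is done.

Besides the shell and the picture viewer there is one more tool, called after "Request:" as a command line: name --argument value ..., lists and objects as JSON in quotes. servo_tool: Moves the arm, as the interface text tells. Its arguments: {"type":"object","properties":{"plan":{"type":"array"},"squeeze":{"type":"number"}},"required":["plan"]}

```bash
mkdir -p pics; ls; cat > h.py <<'E'
import numpy as np, cv2, pickle
from workcell import env
from scipy.spatial.transform import Rotation as R
def grab(n,tag):
    f=env.grab_frame(n); cv2.imwrite(f'pics/{tag}.png',f['pixels'][:,:,::-1]); pickle.dump(f,open(f'pics/{tag}.pkl','wb')); return f
def att(f):
    a=np.array(f['attitude'],float)
    return a if a.shape==(3,3) else R.from_euler('xyz',a,degrees=True).as_matrix()
def ray(f,uv):
    K=np.array(f['intrinsics'],float);D=np.array(f['distortion'],float)
    p=cv2.undistortPoints(np.array([[uv]],float),K,D)[0,0]
    return np.array(f['eye'],float), att(f)@np.array([p[0],-p[1],-1])
def onz(f,uv,z):
    e,d=ray(f,uv); return e+d*(z-e[2])/d[2]
def proj(f,P):
    K=np.array(f['intrinsics'],float);D=np.array(f['distortion'],float)
    c=(np.atleast_2d(P)-np.array(f['eye']))@att(f); c=c*[1,-1,-1]
    return cv2.projectPoints(c.reshape(-1,1,3),np.zeros(3),np.zeros(3),K,D)[0][:,0]
def crop(tag,x0,y0,x1,y1,s):
    im=cv2.imread(f'pics/{tag}.png')[y0:y1,x0:x1]; cv2.imwrite(f'pics/{tag}_c{x0}_{y0}.png',cv2.resize(im,None,fx=s,fy=s,interpolation=cv2.INTER_CUBIC))
def load(tag): return pickle.load(open(f'pics/{tag}.pkl','rb'))
E
python3 - <<'E'
from h import *
for n in ['side','top','wrist']:
    f=grab(n,n+'0'); print(n,f['eye'],f['attitude'],f['distortion'],f['intrinsics'][0])
print(env.state())
E
```

```text
pics
side [ 232.96591071 -676.80335826  799.28133291] [ 43.0374231   -0.50453021 -23.65272733] [-0.01228607  0.          0.          0.          0.        ] [398.20157275   0.         275.38694916]
top [ 419.80575028  -70.97352406 1547.57802478] [  3.55539077  -0.51890018 -88.75273006] [0.03047846 0.         0.         0.         0.        ] [490.04621506   0.         281.49643578]
wrist [ 94.82938897 571.99852695 383.51159145] [-16.33785531   0.14220606  72.6831663 ] [-0.05044661  0.          0.          0.          0.        ] [311.08268883   0.         279.9589381 ]
{'time_s': 0.15, 'qpos': array([ 7.15066825e+01,  1.83431131e+01,  8.96896890e+01, -1.38401842e-03,
        7.20449233e+01, -1.14592998e+00]), 'qvel': array([ 0.00599334,  0.03246482, -0.22694838,  0.05473828, -0.00048691,
       -0.05418004]), 'effort': array([ 2.15293549e-04, -4.12775981e+01, -2.32153845e+01,  7.27518741e-02,
        4.32808441e-02, -1.16144161e-04]), 'ee_pos': array([171.33038744, 548.48218525, 213.31904657]), 'ee_rot': array([-1.79999761e+02,  7.77361851e-02,  7.26530402e+01]), 'force': array([1.10010038, 0.56873445, 0.49248516]), 'torque': array([ 0.02270884,  0.01761323, -0.01689064]), 'gripper_width': 91.53162700438662}
```

View pics/side0.png

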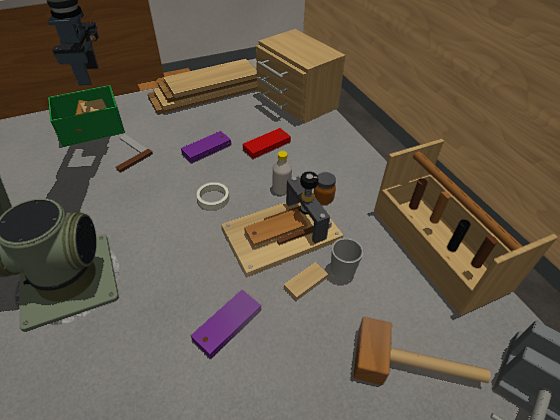

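View pics/top0.png

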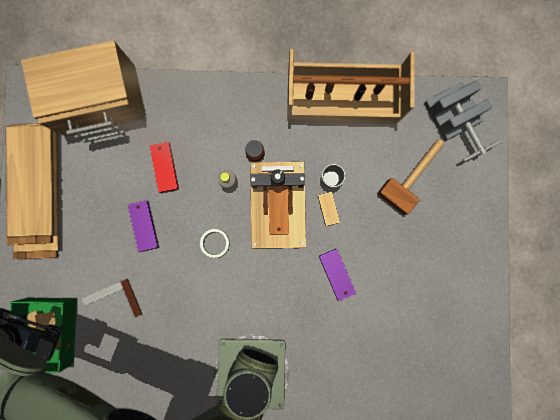

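The press is near (278,205) in the top view, fed roughly along world +x (up in the picture). The knob is at about (278,177), and the blank spans about (268–288, 185–234). I'll enlarge both views.

```bash
python3 - <<'E'
from h import *
crop('top0',210,130,355,260,5.5)
crop('side0',210,140,370,280,5)
E
```

```text
(no output)
```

View pics/top0_c210_130.png

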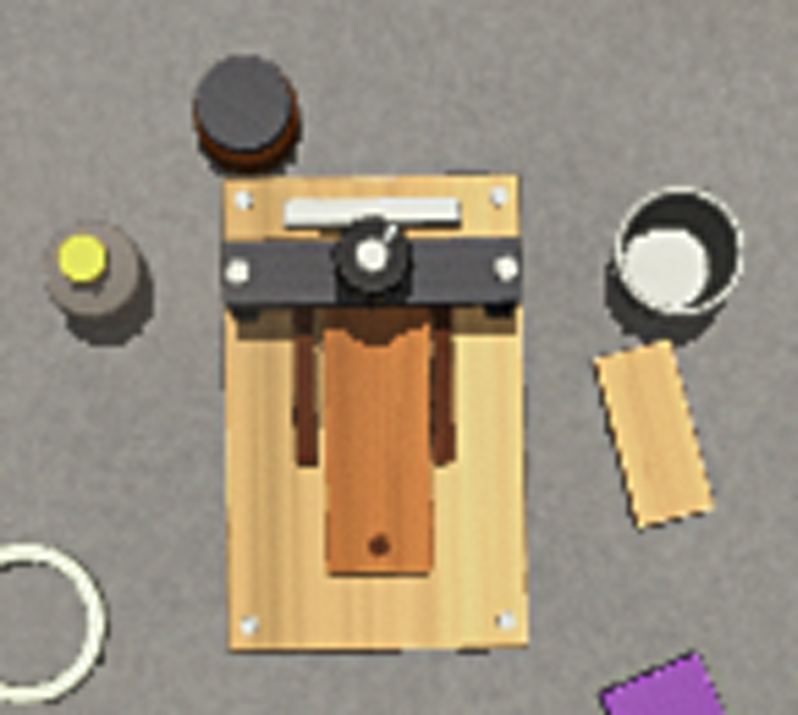

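View pics/side0_c210_140.png

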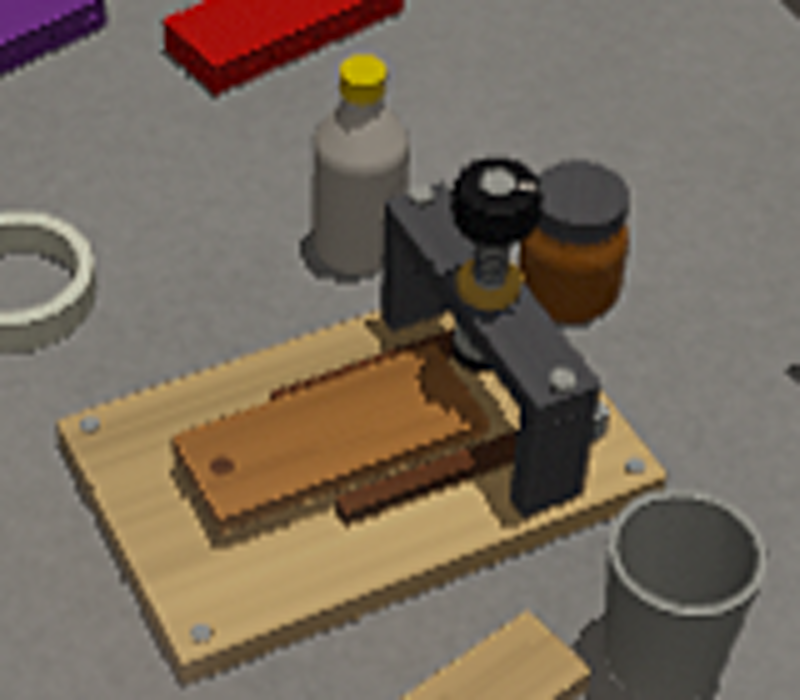

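```bash
cat >> h.py <<'E'
def cp(x,y,x0,y0,s): return (x0+(x+.5)/s-.5, y0+(y+.5)/s-.5)
E
python3 - <<'E'
from h import *
from scipy.optimize import least_squares
t=load('top0');s=load('side0')
T=lambda x,y:cp(x,y,210,130,5.5); S=lambda x,y:cp(x,y,210,140,5)
for n,p,z in [('bFL',(223,180),20),('bFR',(518,176),20),('bNL',(230,650),20),('bNR',(527,646),20),('knobtop',(372,255),160),('stopL',(286,224),40),('stopR',(458,221),40),('blL',(327,573),45),('blR',(433,573),45),('brL',(222,241),106),('brR',(521,305),106),('glue',(82,258),130),('finish',(246,103),75),('pot',(680,250),85)]:
    print(n,onz(t,T(*p),z).round(1))
for n,p,z in [('bNL',(58,430),20),('bNR',(183,683),20),('bFR',(665,475),20),('blNL',(175,440),45),('blNR',(222,525),45),('blFR',(472,425),45),('nailN L',(90,425),20),('nail NR',(202,632),20),('nailFR',(635,466),20)]:
    print('S',n,onz(s,S(*p),z).round(1))
# base pose fit using both
loc={'FL':(65,85,20),'FR':(65,-85,20),'NL':(-205,85,20),'NR':(-205,-85,20)}
obs=[(t,'FL',T(223,180)),(t,'FR',T(518,176)),(t,'NL',T(230,650)),(t,'NR',T(527,646)),(s,'NL',S(58,430)),(s,'NR',S(183,683)),(s,'FR',S(665,475))]
def res(q,full=True):
    c,sn=np.cos(q[2]),np.sin(q[2]);r=[]
    for f,k,uv in obs:
        x,y,z=loc[k];P=[q[0]+c*x-sn*y,q[1]+sn*x+c*y,z]
        r+=list(proj(f,P)[0]-uv)
    return np.array(r)
o=least_squares(res,[600,-60,0]);print(o.x,np.degrees(o.x[2]),o.fun.round(1))
# knob triangulate
e1,d1=ray(t,T(372,255));e2,d2=ray(s,S(498,182))
A=np.array([d1,-d2]).T;k=np.linalg.lstsq(A,e2-e1,rcond=None)[0];print('knob',e1+k[0]*d1,e2+k[1]*d2)
E
```

```text
bFL [651.7  18.7  20. ]
bFR [ 657.9 -149.6   20. ]
bNL [384.6   7.8  20. ]
bNR [ 390.4 -159.8   20. ]
knobtop [593.1 -67.6 160. ]
stopL [624.6 -18.6  40. ]
stopR [ 628.5 -115.3   40. ]
blL [429.  -46.3  45. ]
blR [ 430.3 -105.2   45. ]
brL [605.6  13.3 106. ]
brR [ 574.7 -148.2  106. ]
glue [591.8  85.5 130. ]
finish [686.3   3.9  75. ]
pot [ 609.1 -235.5   85. ]
S bNL [383.   -1.1  20. ]
S bNR [ 387.  -172.8   20. ]
S bFR [ 657.5 -151.9   20. ]
S blNL [429.8 -52.1  45. ]
S blNR [ 431.5 -111.7   45. ]
S blFR [ 570.8 -101.8   45. ]
S nailN L [399.4  -4.4  20. ]
S nail NR [ 405.6 -149.4   20. ]
S nailFR [ 646.4 -140.7   20. ]
[ 5.90302105e+02 -7.04495664e+01  4.96118401e-02] 2.8425490522803245 [ 0.3  0.2  0.8 -0.5  1.1  1.1  1.8  0.3 -1.3 -1.2 -0.  -2.8  0.7 -0.2]
knob [591.48696521 -67.64155465 173.25385523] [592.46732665 -68.09575893 173.37522124]
```

Fit: spindle axis near (591.5, −68.5), press yaw about 2.2°. The blank's near end is at x≈429.5, so it has about 47 mm to go. The knob top is at z≈173. Next I'll move behind the blank.

Request:
servo_tool --plan '[[[0, 0, 0], [-44, 34, 0], 20], [[0, 0, 0], [-44, 34, 0], 20], [[0, 0, 0], [-44, 34, 0], 20], [[0, 0, 0], [-44, 34, 0], 20], [[0, 0, 0], [-44, 34, 0], 20], [[0, 0, 0], [-44, 34, 0], 20], [[0, 0, 0], [-44, 34, 0], 20], [[0, 0, 0], [-44, 34, 0], 20], [[0, 0, 0], [-44, 34, 0], 20], [[0, 0, 0], [-44, 34, 0], 20]]'

```text
time_s: 1.4
ee_pos: [369.9, 14.9, 212.6]
ee_rot: [179.8, 0.0, 73.2]
force: [0.7, 1.2, 0.2]
gripper_width: 20.0
```

Request:
servo_tool --plan '[[[0, 0, 0], [-26, 19, 0], 20], [[0, 0, 0], [-26, 19, 0], 20], [[0, 0, 0], [-26, 19, 0], 20], [[0, 0, -9.5], [0, 0, 0], 20], [[0, 0, -9.5], [0, 0, 0], 20], [[0, 0, 0], [0, 0, 25], 20], [[0, 0, 0], [0, 0, 25], 20], [[0, 0, 0], [0, 0, 25], 20], [[0, 0, 0], [0, 0, 25], 20], [[0, 0, 0], [0, 0, 0], 20]]'

```text
time_s: 2.65
ee_pos: [402.6, -84.2, 109.4]
ee_rot: [179.8, 0.1, 92.3]
force: [0.8, -0.2, -0.9]
gripper_width: 19.9
```

```bash
python3 - <<'E'
from h import *
s=env.state();print(s['ee_pos'],s['ee_rot'],s['force'],s['qpos'])
grab('wrist','w1');grab('side','s1');crop('s1',130,120,370,280,3.3)
E
```

```text
[402.5893368  -84.20509426 109.39801246] [1.79824084e+02 1.19650152e-01 9.22769387e+01] [ 0.79443195 -0.19929307 -0.91205489] [-1.33604552e+01  9.61000530e+00  1.18784436e+02 -8.67532429e-02
  5.14039341e+01 -1.05583578e+02]
```

View pics/w1.png

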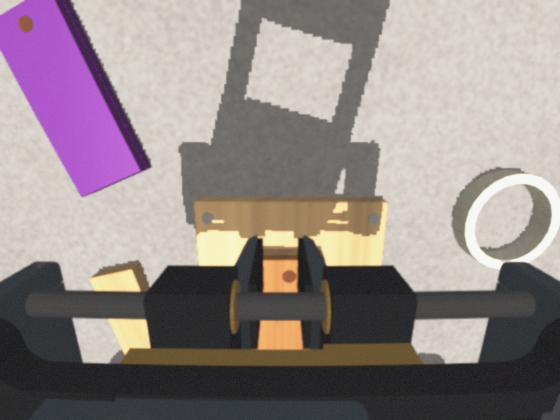

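View pics/s1_c130_120.png

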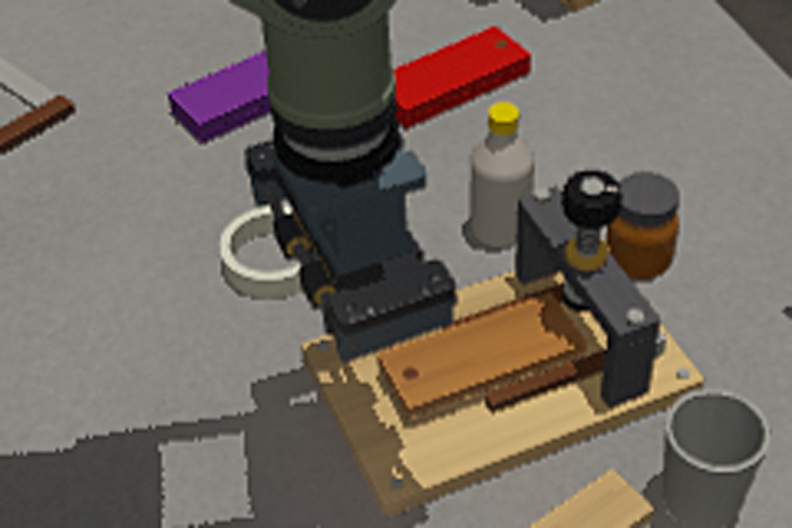

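The wrist view shows the fingers straddling the blank's centre line (finger columns 245 and 317; blank 262–303, near edge about row 260). I'll check the blank's position from this view.

```bash
python3 - <<'E'
from h import *
f=load('w1')
for p in [(262,258),(302,258),(262,249),(302,249)]: print(p,onz(f,p,45).round(1))
crop('w1',180,180,400,360,3.6)
E
```

```text
(262, 258) [428.7 -98.6  45. ]
(302, 258) [427.3 -65.8  45. ]
(262, 249) [420.7 -98.8  45. ]
(302, 249) [419.4 -66.3  45. ]
```

View pics/w1_c180_180.png

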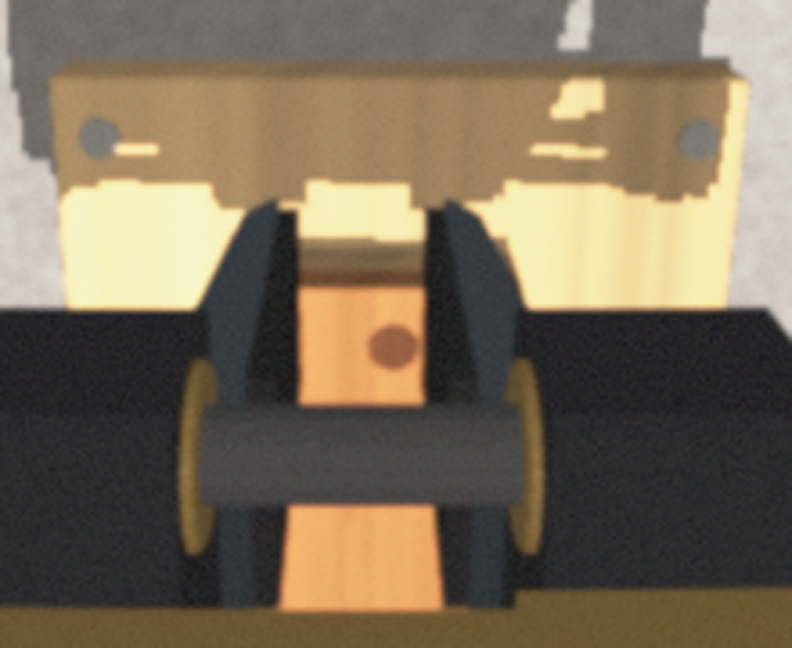

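```bash
python3 - <<'E'
from h import *
f=load('w1');W=lambda x,y:cp(x,y,180,180,3.6)
print('knot',onz(f,W(392,346),45),'edge',onz(f,W(360,286),45))
print('nails',onz(f,W(98,137),20),onz(f,W(698,138),20))
t=load('top0');T=lambda x,y:cp(x,y,210,130,5.5)
print('top knot',onz(t,T(379,545),45),'nails',onz(t,T(250,626),20),onz(t,T(507,621),20))
s=load('side0');print('side knot',onz(s,cp(222,465,210,140,5),45))
E
```

```text
knot [443.93296638 -76.10063777  45.        ] edge [429.0487958 -84.1332646  45.       ]
nails [ 403.79730956 -148.98104269   20.        ] [398.04738721  -3.19932783  20.        ]
top knot [445.18580485 -74.85125475  45.        ] nails [398.32618954  -3.08705096  20.        ] [ 404.28358198 -148.21943624   20.        ]
side knot [445.38537923 -76.57090408  45.        ]
```

Request:
servo_tool --plan '[[[0, 0, 0], [8, 0, 0], 20], [[0, 0, 0], [0, 0, 24], 20], [[0, 0, 0], [0, 0, 24], 20], [[0, 0, 0], [0, 0, 20], 20], [[0, 0, 0], [0, 0, 6], 20], [[0, 0, 0], [0, 2, 0], 20], [[0, 0, 0], [0, 2, 0], 20], [[0, 0, 0], [0, 2, 0], 20], [[0, 0, 0], [0, 1, 0], 20], [[0, 0, 0], [0, 0, 0], 20]]'

```text
time_s: 4.0
ee_pos: [419.1, -75.5, 43.5]
ee_rot: [178.6, 0.4, 92.3]
force: [-0.4, -0.9, 0.5]
gripper_width: 20.2
```

```bash
python3 - <<'E'
from h import *
s=env.state();print(s['ee_pos'],s['ee_rot'],s['force'],s['qpos'],s['qvel'])
grab('side','s2');crop('s2',130,120,370,280,3.3)
E
```

```text
[419.07543885 -75.54122433  43.50948404] [178.56332204   0.41079075  92.30542215] [-0.40173622 -0.89917566  0.45683742] [-1.17262420e+01  1.58374911e+01  1.23012215e+02 -7.85145912e-02
  3.96569193e+01 -1.03977021e+02] [-0.06562142 -0.07652874 -0.14745153  0.0237484   0.08390145  0.1580187 ]
```

View pics/s2_c130_120.png

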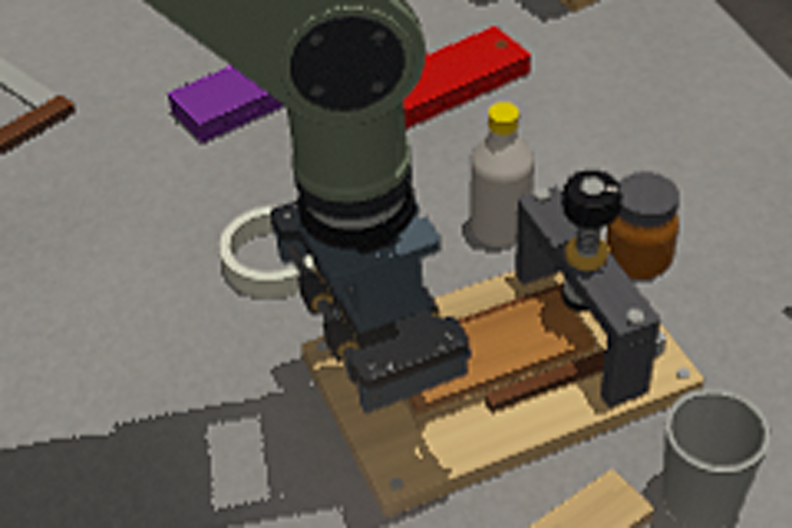

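Request:
servo_tool --plan '[[[0, 0, 0], [0, -6, 0], 20], [[1.4, 0, 0], [0, -6, 0], 20], [[0, 0, 0], [0, -4, 0], 20], [[0, 0, 0], [0, 0, 0], 20], [[0, 0, 0], [0, 0, 4], 20], [[0, 0, 0], [0, 0, 4], 20], [[0, 0, 0], [0, 0, 4], 20], [[0, 0, 0], [0, 0, 0], 20], [[0, 0, 0], [0, 0, 0], 20], [[0, 0, 0], [0, 0, 0], 20]]'

```text
time_s: 5.3
ee_pos: [402.6, -76.5, 30.4]
ee_rot: [180.0, 0.4, 92.3]
force: [0.1, -0.2, -0.3]
gripper_width: 20.0
```

```bash
python3 - <<'E'
from h import *
s=env.state();print(s['ee_pos'],s['ee_rot'],s['force'],s['qpos'])
grab('wrist','w2');crop('w2',180,180,400,360,3.6)
E
```

```text
[402.57002578 -76.4851003   30.36227362] [179.99119569   0.42353728  92.28933118] [ 0.14940826 -0.21471694 -0.31688169] [ -12.03123418   16.54282659  124.85069883   -0.65580606   38.4950097
 -103.80771807]
```

View pics/w2_c180_180.png

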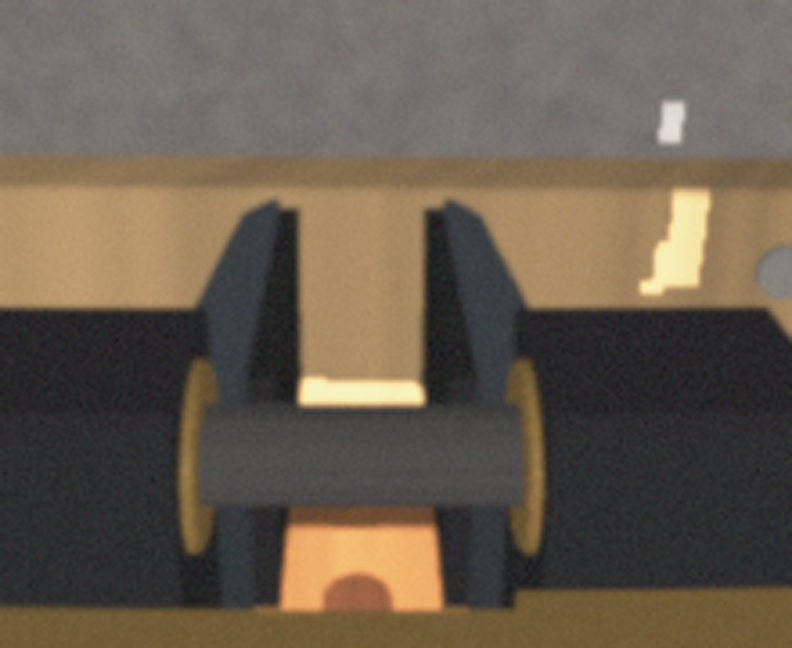

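```bash
python3 - <<'E'
from h import *
f=load('w2');W=lambda x,y:cp(x,y,180,180,3.6)
print('knot',onz(f,W(358,598),45),'edge',onz(f,W(360,524),45),onz(f,W(360,507),32))
E
```

```text
knot [449.73330946 -75.53238329  45.        ] edge [435.15501577 -75.78489831  45.        ] [441.06805706 -75.66480031  32.        ]
```

Request:
servo_tool --plan '[[[0, 0, 0], [0, 6, 0], 20], [[0, 0, 0], [0, 5, 0], 20], [[0, 0, 0], [0, 2, 0], 20], [[0, 0, 0], [0, 3, 0], 20], [[0, 0, 0], [0, 3, 0], 20], [[0, 0, 0], [0, 3, 0], 20], [[0, 0, 0], [0, 3, 0], 20], [[0, 0, 0], [0, 3, 0], 20], [[0, 0, 0], [0, 3, 0], 20], [[0, 0, 0], [0, 3, 0], 20]]'

```text
time_s: 6.6
ee_pos: [436.5, -74.8, 30.2]
ee_rot: [-179.7, 0.4, 92.3]
force: [-2.8, 0.1, 2.9]
gripper_width: 20.1
```

Request:
servo_tool --plan '[[[0, 0, 0], [0, 2, 0], 20], [[0, 0, 0], [0, 2, 0], 20], [[0, 0, 0], [0, 2, 0], 20], [[0, 0, 0], [0, 2, 0], 20], [[0, 0, 0], [0, 2, 0], 20], [[0, 0, 0], [0, 2, 0], 20], [[0, 0, 0], [0, 2, 0], 20], [[0, 0, 0], [0, 2, 0], 20], [[0, 0, 0], [0, 1, 0], 20], [[0, 0, 0], [0, 1, 0], 20]]'

```text
time_s: 7.85
ee_pos: [455.9, -74.0, 30.1]
ee_rot: [-179.7, 0.4, 92.3]
force: [-2.8, 0.3, 1.8]
gripper_width: 20.1
```

Request:
servo_tool --plan '[[[0, 0, 0], [0, 0.7, 0], 20], [[0, 0, 0], [0, 0.7, 0], 20], [[0, 0, 0], [0, 0.5, 0], 20], [[0, 0, 0], [0, 0.5, 0], 20], [[0, 0, 0], [0, 0.5, 0], 20], [[0, 0, 0], [0, 0.5, 0], 20], [[0, 0, 0], [0, 0.4, 0], 20], [[0, 0, 0], [0, 0.4, 0], 20], [[0, 0, 0], [0, 0.4, 0], 20], [[0, 0, 0], [0, 0.4, 0], 20]]'

```text
time_s: 9.1
ee_pos: [459.0, -73.8, 30.0]
ee_rot: [-179.5, 0.4, 92.3]
force: [-5.0, -0.6, 4.0]
gripper_width: 20.1
```

Request:
servo_tool --plan '[[[0, 0, 0], [0, 0.8, 0], 20], [[0, 0, 0], [0, 0.8, 0], 20], [[0, 0, 0], [0, 0.8, 0], 20], [[0, 0, 0], [0, 0.8, 0], 20], [[0, 0, 0], [0, 0.8, 0], 20], [[0, 0, 0], [0, 0.8, 0], 20], [[0, 0, 0], [0, 0.8, 0], 20], [[0, 0, 0], [0, 0.8, 0], 20], [[0, 0, 0], [0, 0.8, 0], 20], [[0, 0, 0], [0, 0.8, 0], 20]]'

```text
time_s: 10.35
ee_pos: [458.8, -73.5, 29.1]
ee_rot: [-178.5, 0.3, 92.4]
force: [-6.0, -0.7, 5.0]
gripper_width: 19.8
```

```bash
python3 - <<'E'
from h import *
grab('top','t3');crop('t3',210,130,355,260,5.5);grab('wrist','w3');crop('w3',180,180,400,360,3.6)
E
```

```text
(no output)
```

View pics/t3_c210_130.png

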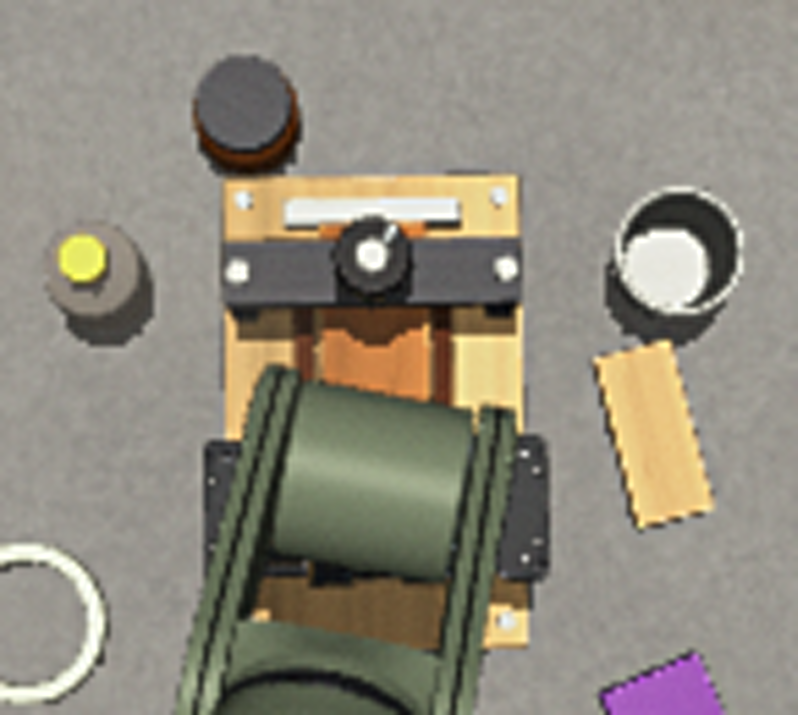

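View pics/w3_c180_180.png

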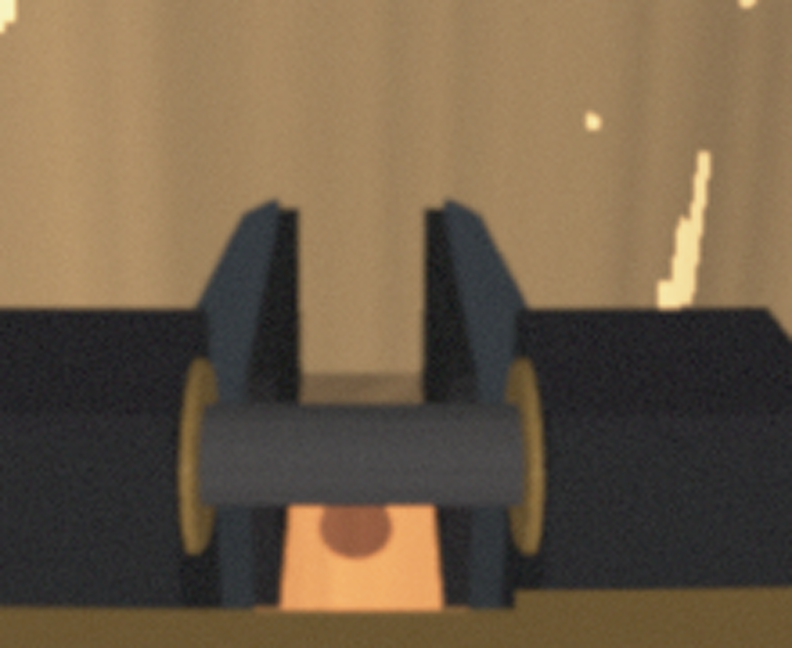

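```bash
python3 - <<'E'
from h import *
f=load('w3');W=lambda x,y:cp(x,y,180,180,3.6)
print('knot',onz(f,W(357,527),45))
t=load('t3');T=lambda x,y:cp(x,y,210,130,5.5)
crop('t3',255,155,310,195,14)
for p in [(286,225),(458,222)]: print(onz(t,T(*p),40))
E
```

```text
knot [490.91468763 -73.32365981  45.        ]
[623.9908476  -18.56456989  40.        ]
[ 627.92059086 -115.31208889   40.        ]
```

View pics/t3_c255_155.png

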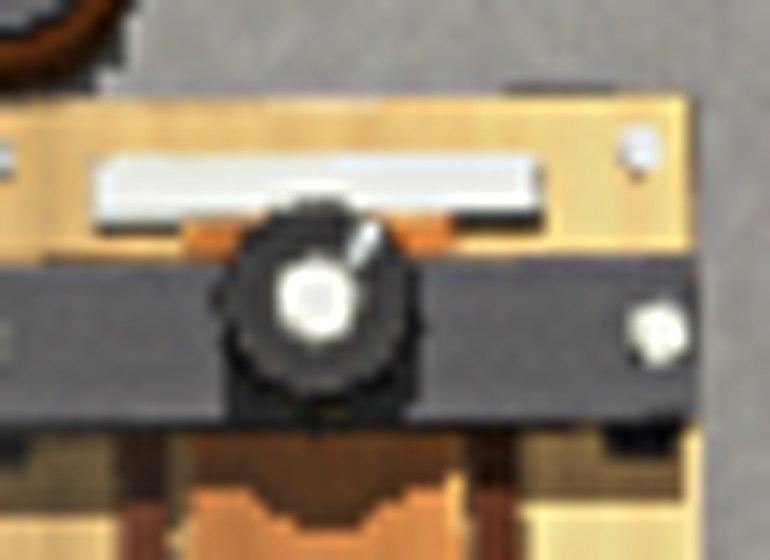

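Request:
servo_tool --plan '[[[-1, 0, 0], [0, 0.6, 0], 20], [[0, 0, 0], [0, 1, 0], 20], [[0, 0, 0], [0, 1.2, 0], 20], [[0, 0, 0], [0, 1.4, 0], 20], [[0, 0, 0], [0, 1.4, 0], 20], [[0, 0, 0], [0, 1.4, 0], 20], [[0, 0, 0], [0, 1.4, 0], 20], [[0, 0, 0], [0, 1.4, 0], 20], [[0, 0, 0], [0, 1.4, 0], 20], [[0, 0, 0], [0, 1.4, 0], 20]]'

```text
time_s: 11.7
ee_pos: [458.6, -73.2, 28.1]
ee_rot: [-177.7, 0.2, 92.5]
force: [-8.0, -0.9, 5.5]
gripper_width: 20.3
```

The top view shows the blank flush against the white stop, and the tool no longer advances at about 6–8 N, so it is home. I'll back off and rise.

Request:
servo_tool --plan '[[[0, 0, 0], [0, -3, 0], 20], [[-1.2, 0, 0], [0, -5, 0], 20], [[-1.2, 0, 0], [0, -8, 0], 20], [[0, 0, 0], [0, -4, 0], 20], [[0, 0, 0], [0, 0, -30], 20], [[0, 0, 0], [0, 0, -45], 60], [[0, 0, 0], [0, 0, -45], 70], [[0, 0, 0], [0, 0, -40], 70], [[0, 0, 0], [0, 0, -25], 70], [[0, 0, 0], [0, 0, 0], 70]]'

```text
time_s: 12.95
ee_pos: [442.4, -73.6, 220.5]
ee_rot: [178.6, 0.3, 92.4]
force: [-0.3, 0.0, -1.4]
gripper_width: 67.3
```

```bash
python3 - <<'E'
from h import *
s=env.state();print(s['ee_pos'],s['ee_rot'],s['force'],s['torque'],s['qpos'])
grab('wrist','w4');grab('side','s4');crop('s4',200,130,380,270,4.4)
E
```

```text
[442.43626488 -73.64815298 220.54810263] [178.59900518   0.33265051  92.39870266] [-0.32394728  0.02553036 -1.37607613] [ 0.05128561  0.0530904  -0.00593388] [-1.09193509e+01  5.78743984e+00  1.05214629e+02 -9.84365589e-04
  6.75579935e+01 -1.03321756e+02]
```

View pics/w4.png

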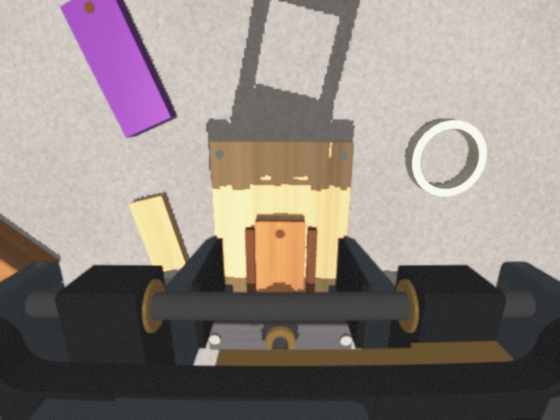

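View pics/s4_c200_130.png

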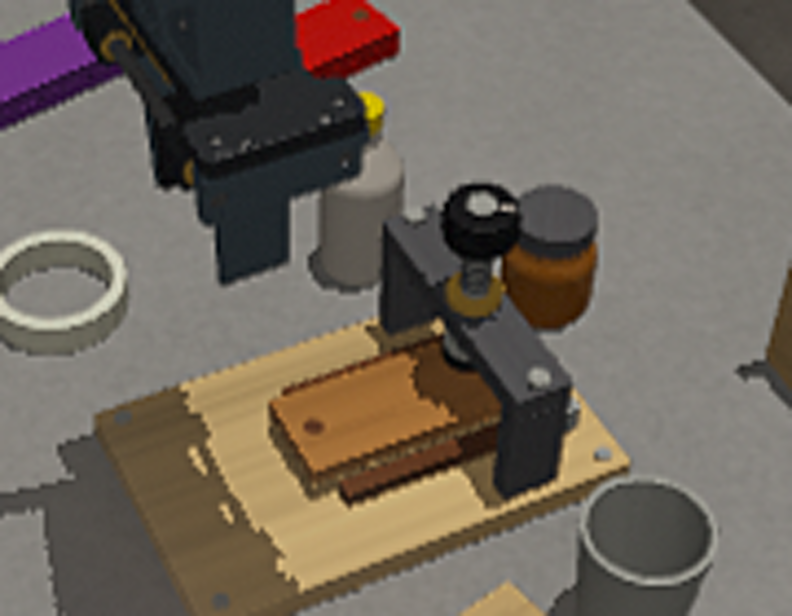

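```bash
python3 - <<'E'
from h import *
crop('w4',200,205,360,355,5)
f=load('w4')
print('near',onz(f,(280,220.5),45))
E
```

```text
near [474.69265813 -73.94201194  45.        ]
```

View pics/w4_c200_205.png

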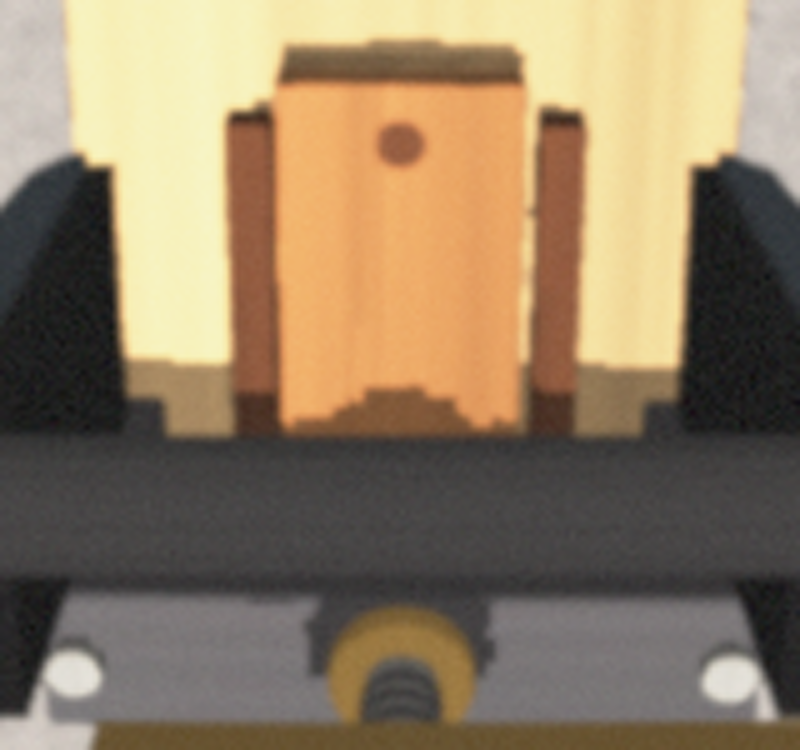

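```bash
python3 - <<'E'
from h import *
f=load('w4');W=lambda x,y:cp(x,y,200,205,5)
print('rails near', onz(f,W(250,118),32),onz(f,W(562,118),32))
print('blank near', onz(f,W(280,83),45),onz(f,W(525,83),45))
print('bolts',onz(f,W(75,672),108),onz(f,W(730,677),108),'bush',onz(f,W(401,685),112))
E
```

```text
rails near [ 490.68873156 -110.53804693   32.        ] [487.27646806 -34.39371238  32.        ]
blank near [ 476.82968539 -102.3960248    45.        ] [474.27591068 -45.21198582  45.        ]
bolts [ 594.24197922 -140.53902131  108.        ] [588.70337145   3.45939036 108.        ] bush [590.57012031 -68.80855521 112.        ]
```

Request:
servo_tool --plan '[[[1.4, 0, 0], [0, 36, 0], 70], [[0, 0, 0], [0, 36, 0], 70], [[0, 0, 0], [0, 36, 0], 70], [[0, 0, 0], [0, 34, 0], 70], [[0, 0, 0], [0, 0, 0], 70], [[0, 0, -10], [0, 0, 0], 70], [[0, 0, -10], [0, 0, 0], 70], [[0, 0, 0], [0, 0, 0], 70], [[0, 0, 0], [0, 0, 0], 70], [[0, 0, 0], [0, 0, 0], 70]]'

```text
time_s: 14.3
ee_pos: [577.3, -66.3, 201.1]
ee_rot: [-178.1, -0.7, 112.6]
force: [-0.3, 0.2, 0.3]
gripper_width: 69.8
```

```bash
cat > st.py <<'E'
from h import *
s=env.state()
for k in ['time_s','ee_pos','ee_rot','force','torque','qpos']: print(k,np.round(s[k],3))
E
python3 st.py;python3 - <<'E'
from h import *
grab('wrist','w5')
E
```

```text
time_s 14.3
ee_pos [577.297 -66.317 201.096]
ee_rot [-178.122   -0.733  112.626]
force [-0.261  0.191  0.259]
torque [0.058 0.032 0.032]
qpos [  -7.509   20.386   88.45    -0.322   73.157 -120.048]
```

View pics/w5.png

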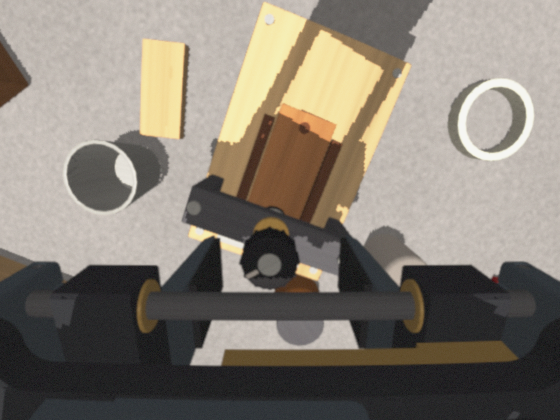

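```bash
python3 - <<'E'
from h import *
f=load('w5');s=env.state()
for z in (170,173,176): print(onz(f,(269,264),z))
crop('w5',200,190,350,310,5)
e1,d1=ray(f,(269,264))
for t,uv in [('top0',cp(372,255,210,130,5.5)),('side0',cp(498,182,210,140,5))]:
    e2,d2=ray(load(t),uv);k=np.linalg.lstsq(np.array([d1,-d2]).T,e2-e1,rcond=None)[0];print(t,e1+k[0]*d1,e2+k[1]*d2)
E
```

```text
[592.64432652 -68.24905045 170.        ]
[591.41786937 -68.67801894 173.        ]
[590.19141222 -69.10698742 176.        ]
top0 [592.13515142 -68.42714071 171.24547793] [591.74372151 -67.63657155 171.19849701]
side0 [591.02729867 -68.81462585 173.95536325] [591.93569612 -68.99591545 174.30081092]
```

View pics/w5_c200_190.png

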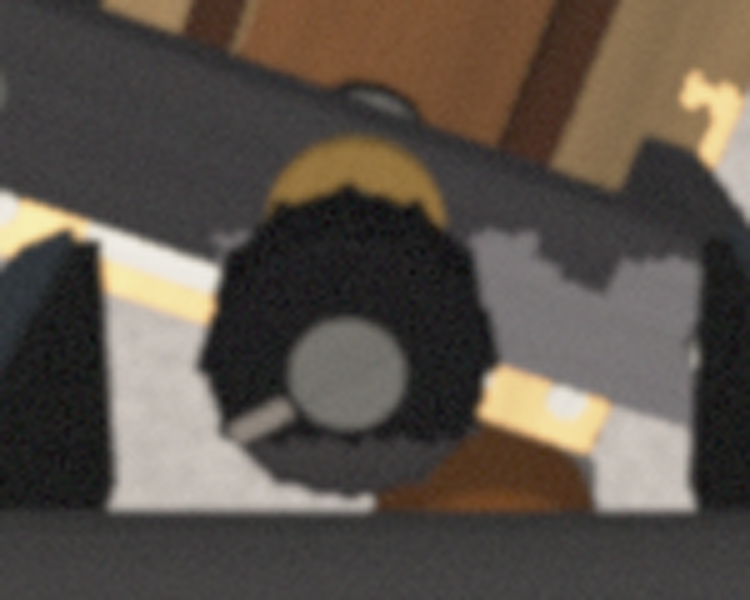

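Request:
servo_tool --plan '[[[-1.9, -0.7, 0], [0, 0, 0], 70], [[0, 0, 0], [-4, 6, 0], 70], [[0, 0, 0], [-3.5, 6, 0], 70], [[0, 0, 0], [0, 0, 0], 70], [[0, 0, 0], [0, 0, 8], 70], [[0, 0, 0], [0, 0, 8], 70], [[0, 0, 0], [0, 0, 0], 70], [[0, 0, 0], [0, 0, 0], 70], [[0, 0, 0], [0, 0, 0], 70], [[0, 0, 0], [0, 0, 0], 70]]'

```text
time_s: 15.6
ee_pos: [592.8, -68.8, 183.7]
ee_rot: [180.0, -0.0, 112.5]
force: [-0.1, 0.6, 0.7]
gripper_width: 70.3
```

```bash
python3 st.py
```

```text
time_s 15.6
ee_pos [592.767 -68.784 183.695]
ee_rot [ 1.79988e+02 -3.80000e-02  1.12525e+02]
force [-0.105  0.625  0.708]
torque [0.078 0.031 0.004]
qpos [-7.74500e+00  2.14010e+01  8.94450e+01  4.20000e-02  6.91630e+01
 -1.20285e+02]
```

Request:
servo_tool --plan '[[[0, 0, 0], [0.8, -1.1, 0], 70], [[0, 0, 0], [0, 0, 7], 70], [[0, 0, 0], [0, 0, 8], 70], [[0, 0, 0], [0, 0, 8], 70], [[0, 0, 0], [0, 0, 8], 70], [[0, 0, 0], [0, 0, 6], 70], [[0, 0, 0], [0, 0, 2], 70], [[0, 0, 0], [0, 0, 0], 70], [[0, 0, 0], [0, 0, 0], 70], [[0, 0, 0], [0, 0, 0], 70]]'

```text
time_s: 16.85
ee_pos: [591.4, -68.4, 141.9]
ee_rot: [180.0, -0.0, 112.5]
force: [0.2, 0.3, 0.4]
gripper_width: 70.1
```

```bash
python3 st.py; python3 - <<'E'
from h import *
grab('wrist','w6');grab('side','s6');crop('s6',230,120,370,260,4.2)
E
```

```text
time_s 16.85
ee_pos [591.355 -68.406 141.885]
ee_rot [ 1.79988e+02 -3.80000e-02  1.12527e+02]
force [0.178 0.33  0.422]
torque [-0.003  0.023 -0.043]
qpos [-7.72700e+00  2.31200e+01  9.31280e+01  4.30000e-02  6.37610e+01
 -1.20274e+02]
```

View pics/w6.png

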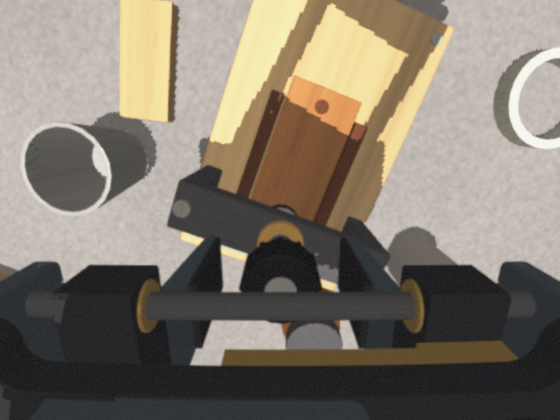

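View pics/s6_c230_120.png

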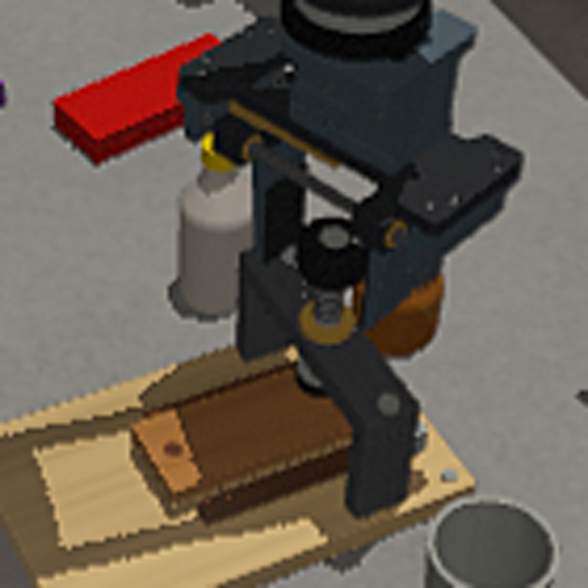

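The knob is centred between the open fingers. Closing on it.

Request:
servo_tool --plan '[[[0, 0, 0], [0, 0, 0], 36], [[0, 0, 0], [0, 0, 0], 36], [[0, 0, 0], [0, 0, 0], 36], [[0, 0, 0], [0, 0, 0], 36], [[0, 0, 0], [0, 0, 0], 36], [[0, 0, 0], [0, 0, 0], 36], [[0, 0, 0], [0, 0, 0], 36], [[0, 0, 0], [0, 0, 0], 36], [[0, 0, 0], [0, 0, 0], 36], [[0, 0, 0], [0, 0, 0], 36]]' --squeeze 40

```text
time_s: 18.2
ee_pos: [591.4, -68.3, 142.1]
ee_rot: [180.0, -0.0, 112.5]
force: [-0.3, -0.2, 0.0]
gripper_width: 38.8
```

```bash
python3 st.py
```

```text
time_s 18.2
ee_pos [591.375 -68.269 142.116]
ee_rot [ 1.79967e+02 -4.40000e-02  1.12518e+02]
force [-0.256 -0.204  0.015]
torque [0.085 0.073 0.007]
qpos [-7.72300e+00  2.31020e+01  9.31220e+01  6.10000e-02  6.37700e+01
 -1.20268e+02]
```

Request:
servo_tool --plan '[[[0, 0, 5], [0, 0, 0.44], 36], [[0, 0, 5], [0, 0, 0.44], 36], [[0, 0, 5], [0, 0, 0.44], 36], [[0, 0, 5], [0, 0, 0.44], 36], [[0, 0, 5], [0, 0, 0.44], 36], [[0, 0, 5], [0, 0, 0.44], 36], [[0, 0, 5], [0, 0, 0.44], 36], [[0, 0, 5], [0, 0, 0.44], 36], [[0, 0, 5], [0, 0, 0.44], 36], [[0, 0, 5], [0, 0, 0.44], 36]]'

```text
time_s: 19.45
ee_pos: [591.4, -68.1, 137.6]
ee_rot: [180.0, 0.0, 61.3]
force: [-0.1, 0.3, 0.1]
gripper_width: 38.9
```

```bash
python3 st.py
```

```text
time_s 19.45
ee_pos [591.423 -68.091 137.581]
ee_rot [1.79984e+02 1.40000e-02 6.12580e+01]
force [-0.117  0.302  0.138]
torque [ 0.012 -0.017  0.122]
qpos [-7.6640e+00  2.3324e+01  9.3475e+01 -2.1000e-02  6.3192e+01 -6.8913e+01]
```

Request:
servo_tool --plan '[[[0, 0, 5], [0, 0, 0.44], 36], [[0, 0, 5], [0, 0, 0.44], 36], [[0, 0, 5], [0, 0, 0.44], 36], [[0, 0, 5], [0, 0, 0.44], 36], [[0, 0, 5], [0, 0, 0.44], 36], [[0, 0, 5], [0, 0, 0.44], 36], [[0, 0, 5], [0, 0, 0.44], 36], [[0, 0, 5], [0, 0, 0.44], 36], [[0, 0, 5], [0, 0, 0.44], 36], [[0, 0, 5], [0, 0, 0.44], 36]]'

```text
time_s: 20.7
ee_pos: [591.6, -68.0, 133.0]
ee_rot: [179.9, -0.0, 10.0]
force: [0.4, -0.8, -0.3]
gripper_width: 38.9
```

```bash
python3 st.py; python3 - <<'E'
from h import *
f=grab('side','s7');crop('s7',270,160,340,240,8)
E
```

```text
time_s 20.7
ee_pos [591.575 -68.016 133.036]
ee_rot [ 1.79897e+02 -2.00000e-03  9.96600e+00]
force [ 0.366 -0.758 -0.284]
torque [-0.021  0.019  0.187]
qpos [ -7.61   23.551  93.823  -0.11   62.594 -17.525]
```

View pics/s7_c270_160.png

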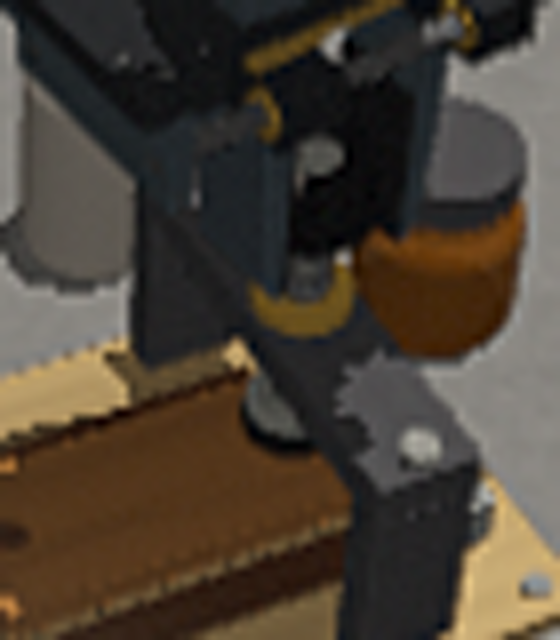

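```bash
cat > tq.py <<'E'
from h import *
import sys
n=int(sys.argv[1]);a=[]
for i in range(n):
    env.grab_frame('wrist');s=env.state();a.append([s['torque'][2],s['effort'][5],s['force'][2],s['ee_rot'][2],s['ee_pos'][2]])
a=np.array(a);print('t',s['time_s'],'mean',a.mean(0).round(3),'sd',a.std(0).round(3),'q6',s['qpos'][5].round(1))
E
python3 tq.py 8
```

```text
t 21.15 mean [-2.00000e-01 -1.57000e-01  5.30000e-02  1.01180e+01  1.33013e+02] sd [0.04  0.082 0.361 0.019 0.02 ] q6 -17.7
```

Request:
servo_tool --plan '[[[0, 0, 2], [0, 0, 0.18], 36], [[0, 0, 2], [0, 0, 0.18], 36], [[0, 0, 2], [0, 0, 0.18], 36], [[0, 0, 2], [0, 0, 0.18], 36], [[0, 0, 2], [0, 0, 0.18], 36], [[0, 0, 2], [0, 0, 0.18], 36], [[0, 0, 2], [0, 0, 0.18], 36], [[0, 0, 1], [0, 0, 0.09], 36], [[0, 0, 1], [0, 0, 0.09], 36], [[0, 0, 1], [0, 0, 0.09], 36]]'

```text
time_s: 22.4
ee_pos: [591.6, -68.1, 131.4]
ee_rot: [179.9, -0.0, -7.9]
force: [1.3, 1.1, 0.4]
gripper_width: 39.0
```

```bash
python3 tq.py 8
```

```text
t 22.8 mean [ 2.80000e-02  4.20000e-02 -1.97000e-01 -7.87500e+00  1.31426e+02] sd [0.046 0.051 0.276 0.025 0.014] q6 0.3
```

```bash
python3 - <<'E'
from h import *
f=grab('side','s8');s=env.state();print(s['ee_pos'],s['ee_rot'],s['torque'][2])
im=cv2.imread('pics/s8.png')[190:230,280:335];sc=14
im=cv2.resize(im,None,fx=sc,fy=sc,interpolation=cv2.INTER_CUBIC)
th=np.radians(np.arange(0,360,4))
for z,c in [(45,(0,255,0)),(50,(0,255,255))]:
    P=np.stack([591.7+16*np.cos(th),-68.3+16*np.sin(th),0*th+z],1)
    q=(proj(f,P)-[280,190]+.5)*sc
    for a in q: cv2.circle(im,tuple(int(v) for v in a),2,c,-1)
im=np.clip(im.astype(float)*1.6,0,255).astype(np.uint8)
cv2.imwrite('pics/s8o.png',im)
E
```

```text
[591.63794067 -68.03231136 131.42389667] [ 1.79882921e+02 -3.87907468e-02 -7.85121074e+00] 0.03511611488827895
```

View pics/s8o.png

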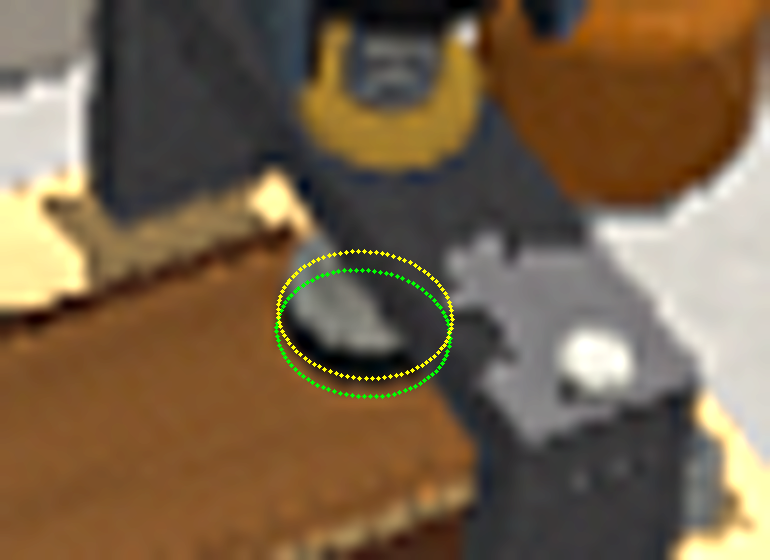

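Request:
servo_tool --plan '[[[0, 0, 1], [0, 0, 0.09], 36], [[0, 0, 1], [0, 0, 0.09], 36], [[0, 0, 1], [0, 0, 0.09], 36], [[0, 0, 1], [0, 0, 0.09], 36], [[0, 0, 1], [0, 0, 0.09], 36], [[0, 0, 1], [0, 0, 0.09], 36], [[0, 0, 1], [0, 0, 0.09], 36], [[0, 0, 1], [0, 0, 0.09], 36], [[0, 0, 1], [0, 0, 0.09], 36], [[0, 0, 1], [0, 0, 0.09], 36]]'

```text
time_s: 24.1
ee_pos: [591.7, -68.1, 130.5]
ee_rot: [179.9, -0.1, -18.5]
force: [-1.7, 0.5, -0.0]
gripper_width: 39.4
```

```bash
cat > mv.py <<'E'
from h import *
for i in range(4):
    s=env.state();print(s['time_s'],'tz',s['torque'][2].round(3),'eff',s['effort'][5].round(3),'yaw',s['ee_rot'][2].round(2),'qv',s['qvel'][5].round(2),'fz',s['force'][2].round(1),'z',s['ee_pos'][2].round(2))
    if i<3: env.grab_frame('wrist')
E
python3 mv.py
```

```text
24.1 tz 0.176 eff 0.056 yaw -18.49 qv 8.4 fz -0.0 z 130.51
24.15 tz 0.154 eff 0.151 yaw -18.51 qv -1.65 fz 0.5 z 130.5
24.2 tz 0.053 eff 0.101 yaw -18.46 qv -0.55 fz 0.1 z 130.5
24.25 tz -0.022 eff 0.035 yaw -18.45 qv -0.05 fz 0.0 z 130.51
```

Request:
servo_tool --plan '[[[0, 0, 1], [0, 0, 0.09], 36], [[0, 0, 1], [0, 0, 0.09], 36], [[0, 0, 1], [0, 0, 0.09], 36], [[0, 0, 1], [0, 0, 0.09], 36], [[0, 0, 1], [0, 0, 0.09], 36], [[0, 0, 1], [0, 0, 0.09], 36], [[0, 0, 1], [0, 0, 0.09], 36], [[0, 0, 1], [0, 0, 0.09], 36], [[0, 0, 1], [0, 0, 0.09], 36], [[0, 0, 1], [0, 0, 0.09], 36]]'

```text
time_s: 25.5
ee_pos: [591.7, -68.1, 129.6]
ee_rot: [179.9, -0.1, -29.1]
force: [0.7, -0.5, -0.5]
gripper_width: 39.2
```

```bash
sed -i 's/range(4)/range(2)/;s/i<3/i<1/' mv.py; python3 mv.py
```

```text
25.5 tz 0.149 eff 0.056 yaw -29.12 qv 8.46 fz -0.5 z 129.57
25.55 tz 0.116 eff 0.152 yaw -29.15 qv -1.65 fz -0.3 z 129.56
```

Joint-6 effort repeats to about 0.001 N·m between identical strokes (0.056, then 0.151/0.152), so it is a much cleaner signal than the wrist torque. I'll repeat identical strokes and watch for a rise.

Request:
servo_tool --plan '[[[0, 0, 1], [0, 0, 0.09], 36], [[0, 0, 1], [0, 0, 0.09], 36], [[0, 0, 1], [0, 0, 0.09], 36], [[0, 0, 1], [0, 0, 0.09], 36], [[0, 0, 1], [0, 0, 0.09], 36], [[0, 0, 1], [0, 0, 0.09], 36], [[0, 0, 1], [0, 0, 0.09], 36], [[0, 0, 1], [0, 0, 0.09], 36], [[0, 0, 1], [0, 0, 0.09], 36], [[0, 0, 1], [0, 0, 0.09], 36]]'

```text
time_s: 26.8
ee_pos: [591.8, -68.1, 128.6]
ee_rot: [179.9, -0.1, -39.8]
force: [0.8, 0.3, -0.8]
gripper_width: 39.4
```

```bash
python3 mv.py
```

```text
26.8 tz 0.191 eff 0.056 yaw -39.85 qv 8.51 fz -0.8 z 128.58
26.85 tz 0.114 eff 0.152 yaw -39.87 qv -1.63 fz 0.7 z 128.6
```

Request:
servo_tool --plan '[[[0, 0, 1], [0, 0, 0.09], 36], [[0, 0, 1], [0, 0, 0.09], 36], [[0, 0, 1], [0, 0, 0.09], 36], [[0, 0, 1], [0, 0, 0.09], 36], [[0, 0, 1], [0, 0, 0.09], 36], [[0, 0, 1], [0, 0, 0.09], 36], [[0, 0, 1], [0, 0, 0.09], 36], [[0, 0, 1], [0, 0, 0.09], 36], [[0, 0, 1], [0, 0, 0.09], 36], [[0, 0, 1], [0, 0, 0.09], 36]]'

```text
time_s: 28.1
ee_pos: [591.8, -68.1, 127.7]
ee_rot: [179.9, -0.1, -50.6]
force: [-0.3, -1.1, 0.3]
gripper_width: 38.7
```

```bash
python3 mv.py
```

```text
28.1 tz 0.229 eff 0.084 yaw -50.57 qv 8.55 fz 0.3 z 127.67
28.15 tz 0.153 eff 0.181 yaw -50.59 qv -1.59 fz 0.1 z 127.65
```

Effort rose by 0.028 N·m, so contact came partway through this stroke (about 5.6 N now). One more identical stroke should give about 14 N.

Request:
servo_tool --plan '[[[0, 0, 1], [0, 0, 0.09], 36], [[0, 0, 1], [0, 0, 0.09], 36], [[0, 0, 1], [0, 0, 0.09], 36], [[0, 0, 1], [0, 0, 0.09], 36], [[0, 0, 1], [0, 0, 0.09], 36], [[0, 0, 1], [0, 0, 0.09], 36], [[0, 0, 1], [0, 0, 0.09], 36], [[0, 0, 1], [0, 0, 0.09], 36], [[0, 0, 1], [0, 0, 0.09], 36], [[0, 0, 1], [0, 0, 0.09], 36]]'

```text
time_s: 29.4
ee_pos: [591.8, -68.2, 126.7]
ee_rot: [180.0, -0.2, -61.3]
force: [-0.4, 0.6, -0.0]
gripper_width: 39.2
```

```bash
python3 mv.py
```

```text
29.4 tz 0.247 eff 0.131 yaw -61.27 qv 8.55 fz -0.0 z 126.72
29.45 tz 0.207 eff 0.228 yaw -61.29 qv -1.74 fz 0.6 z 126.71
```

Effort is now 0.076 N·m above baseline, about 15 N. Releasing and rising straight up.

Request:
servo_tool --plan '[[[0, 0, 0], [0, 0, 0], 70], [[0, 0, 0], [0, 0, 0], 70], [[0, 0, 0], [0, 0, 0], 70], [[0, 0, 0], [0, 0, 0], 70], [[0, 0, 0], [0, 0, -6], 70], [[0, 0, 0], [0, 0, -12], 70], [[0, 0, 0], [0, 0, -18], 70], [[0, 0, 0], [0, 0, -20], 70], [[0, 0, 0], [0, 0, -20], 70], [[0, 0, 0], [0, 0, 0], 70]]'

```text
time_s: 30.7
ee_pos: [592.4, -68.2, 209.1]
ee_rot: [-179.9, -0.3, -61.4]
force: [-0.2, 0.6, 0.9]
gripper_width: 70.0
```

```bash
python3 mv.py;python3 - <<'E'
from h import *
f=grab('side','s9');crop('s9',210,140,370,280,5);grab('top','t9');crop('t9',210,130,355,260,5.5)
E
```

```text
30.7 tz 0.01 eff -0.0 yaw -61.4 qv -0.04 fz 0.9 z 209.1
30.75 tz -0.033 eff 0.001 yaw -61.4 qv 0.03 fz -0.2 z 207.89
```

View pics/s9_c210_140.png

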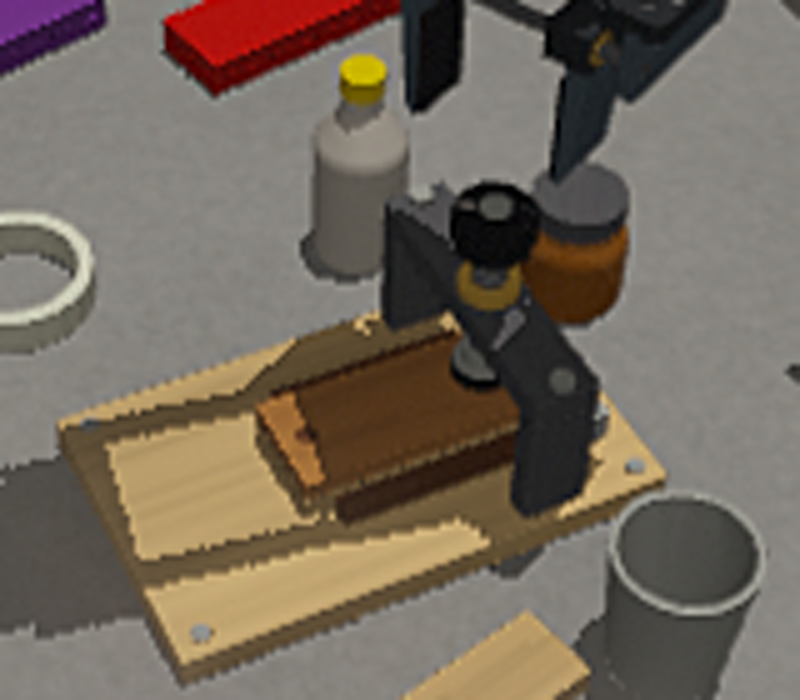

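View pics/t9_c210_130.png

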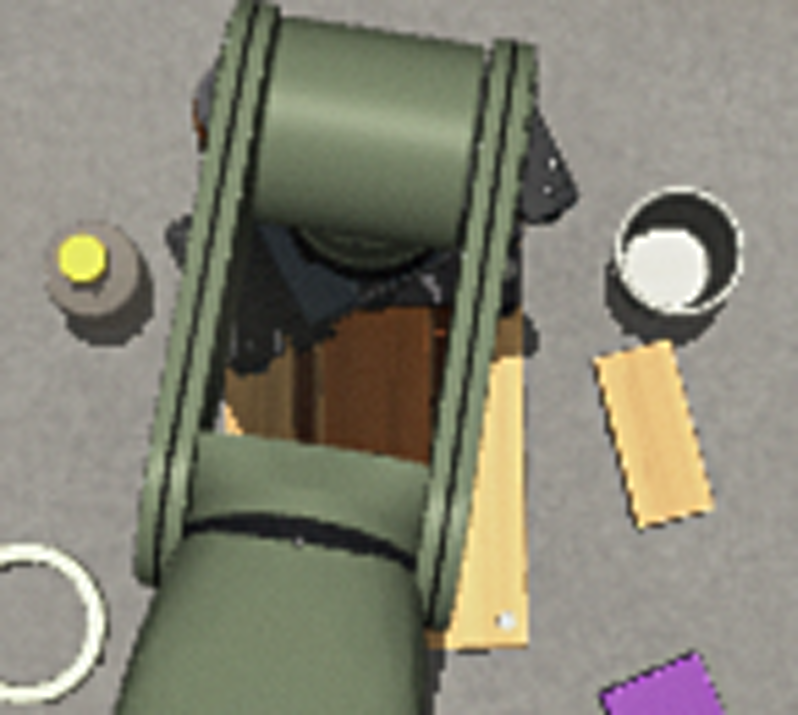

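```bash
python3 - <<'E'
from h import *
s=load('s9')
for p in [(258,407),(308,492),(305,434)]: print('s9',onz(s,cp(*p,210,140,5),45).round(1))
s=load('s4')
for p in [(270,402),(316,476),(314,426)]: print('s4',onz(s,cp(*p,200,130,4.4),45).round(1))
st=env.state();print(st['time_s'],st['ee_pos'],st['force'])
print(env.job_done())
E
```

```text
s9 [476.3 -48.   45. ]
s9 [ 477.7 -109.2   45. ]
s9 [491.1 -74.1  45. ]
s4 [475.8 -47.7  45. ]
s4 [ 478.4 -108.8   45. ]
s4 [491.9 -74.6  45. ]
30.85 [590.78533828 -67.97523864 206.10596951] [ 0.17039106 -0.07289997  0.17907233]
the job is handed in; nothing more can be done
None
```

The blank is home against the stop and clamped at about 15 N, and I handed the job in at 30.9 s with the gripper open and clear above the knob.

- **Feeding the blank:** I pushed it along the bed with the fingers, slowing to about 4–6 mm/s near the stop. It stopped at 5–8 N of push, and the top view showed it flush against the stop. Its near end measured about 115 mm before the spindle axis, as it should when home.
- **First contact:** on the way down behind the blank, the fingers drifted forward and nudged it about 6 mm early. The contact was gentle.
- **Clamping:** I turned the knob about 174° clockwise in one grip, lowering the hand with it (15.4 mm). Joint-6 effort stayed flat at 0.056 N·m until the foot touched, then rose to 0.084 and 0.131. That is 0.076 N·m above baseline, or about 15 N; the turn since first touch points to about 14 N.
- **Last checks:** the blank's near end and knot were within about 1 mm of where they were before clamping. The side view shows the foot down on the blank. The bystanders in the last pictures had not moved; the arm hid part of the top view.

The wrist torque reading was too noisy (about 0.045 N·m) to judge the clamping by itself. It did rise in line with the effort, from about 0.15–0.19 to 0.25 N·m. I had no direct measurement of the clamping force.

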